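# Fit the caddy's nested lids, then hold up the outer one alone

### The job

The two washed lids of the blue coffee caddy lie nested in the grey draining tray, the inner lid's black knob standing up through the wooden collar of the blue outer lid. Take the nested pair out by the black knob, lower it gently onto the open caddy until the inner lid sits fully home in the mouth, and let go of it. Then take the outer lid alone by its wooden collar, lift it straight off with the inner lid left seated and undisturbed, and finish while still holding it level in the gripper, about 12 cm above where it sat, so that it can be wiped dry; leave the caddy, the mills and the other things in the tray where they are.

Things in the scene. Friction and masses are not known exactly. Their poses are not given: they have to be found in the camera images.
- caddy_mouth (a point): centre of the mouth, level with the rim, of the open blue round caddy with a silvery foot band: 93 mm outside diameter, 87 mm inside, 80 mm high (the mouth is 80 mm above its underside), loose, about 0.6 kg; z is up
- caddy: the same caddy; origin at the centre of its underside, which stands on the worktop
- inner_knob (a point): centre of the exposed part of the inner lid's black round knob (18 mm in diameter; z up its axis). Nested, the knob stands 23 mm above the collar top: this point is 11.5 mm above the collar top, 11.5 mm below the knob top and 21.5 mm above outer_collar. It is 37.5 mm above the underside of the lid's flange, so 37.5 mm above caddy_mouth when the lid is fully home
- inner_lid: white inner lid, 0.15 kg; origin at the centre of its underside, 45.5 mm below inner_knob. An 82 mm spigot, 8 mm deep with a tapered lower edge, enters the mouth (2.5 mm play all round) under a 92 mm flange, 3 mm thick, that rests on the rim. Both lids are round, so yaw does not matter. The outer lid rests on this flange, so lifting the knob lifts both lids
- outer_collar (a point): centre, half-way up, of the round wooden collar on the blue outer lid: 44 mm outside diameter, 20 mm high, with a 25 mm bore through which the inner lid's knob stands up loosely; z up. The top of the lid's flat disc is 10 mm below this point. Nested, this point is 21.5 mm below inner_knob. Lifting by the collar lifts only the outer lid
- outer_lid: blue outer lid, 0.12 kg, a disc 107 mm in diameter with a skirt; origin at the centre of the underside of its skirt, 22 mm below outer_collar
- tray: grey draining tray, fixed, 240 mm (its x) by 340 mm (its y), walls 33 mm high, floor 5 mm thick; origin at the centre of its underside. The lid pair lies in its +y part with the spigot on the floor, and the other washed things in the -y part
- scourer_pot: small round cream pot with red bands, 63 mm in diameter, 34 mm high, in the tray; loose, leave alone; origin at the underside
- tin_half: short round grey tin with red bands at the foot, 73 mm in diameter, 57 mm high, in the tray; loose, leave alone; origin at the underside
- teaspoon: steel teaspoon, 130 mm long, in the tray; loose, leave alone; origin at the underside
- salt_mill: white-and-grey mill, 45 mm in diameter, 139 mm high, standing behind the caddy; loose, leave alone; origin at the underside
- pepper_mill: dark mill with a grey top, 45 mm in diameter, 139 mm high, standing behind the caddy; loose, leave alone; origin at the underside
Things that resemble listed ones, but are neither listed nor needed, are in the scene too. What is shaped like the caddy but yellow is not meant. Several things have the shape of the outer_lid; the one meant has the colours described above.

How it is judged:
On the way, in this order (a step that is already met when the one before it is completed fails the run):
1. the nested pair is lifted clear of the tray, held by the inner lid's knob (z of outer_collar in the frame of inner_knob between -0.0265 and -0.0165 m and horizontal distance between outer_collar and inner_knob below 0.008 m and height (world z) of inner_knob above 0.085 m and contact force between the fingers and inner_lid above 1 N), for 0.2 s.
2. both lids are on the caddy, the inner lid fully home, and let go (z of inner_knob in the frame of caddy_mouth between 0.034 and 0.041 m and horizontal distance between inner_knob and caddy_mouth below 0.005 m and angle between inner_knob's own z axis and vertical below 0.06 rad and z of outer_collar in the frame of inner_knob between -0.0265 and -0.0165 m and horizontal distance between outer_collar and inner_knob below 0.008 m and contact force between the fingers and inner_lid below 0.05 N and contact force between the fingers and outer_lid below 0.05 N), for 0.2 s.
At the end, for the whole second after the job is handed in: Inner lid fully home on the upright caddy (3.5 mm in height, 5 mm sideways, 0.06 rad); outer lid held in the gripper, tilt under 0.3 rad, at rest, 100 mm or more above where it sat, touching neither inner lid nor caddy; fingers off the inner lid; mills and tray things within 50 mm of their starts (z of inner_knob in the frame of caddy_mouth between 0.034 and 0.041 m and horizontal distance between inner_knob and caddy_mouth below 0.005 m and angle between each of inner_knob, caddy_mouth's own z axis and vertical below 0.06 rad and z of outer_collar in the frame of inner_knob above 0.08 m and angle between outer_collar's own z axis and vertical below 0.3 rad and contact force between the fingers and outer_lid above 1 N and contact force between each of outer_lid, the fingers and inner_lid below 0.05 N and contact force between outer_lid and caddy below 0.05 N and linear speed of outer_lid below 0.03 m/s and linear speed of inner_lid below 0.02 m/s and height (world z) of caddy between -0.005 and 0.01 m and distance of each of scourer_pot, tin_half, teaspoon, salt_mill, pepper_mill from where it was at the start of the episode below 0.05 m); the arm keeps its last pose, push and grip.
It fails at once if the outer lid comes off the inner lid (over 8 mm) while the inner lid is not seated in the caddy (z of outer_collar in the frame of inner_knob above -0.0135 m and not (z of inner_knob in the frame of caddy_mouth between 0.034 and 0.041 m and horizontal distance between inner_knob and caddy_mouth below 0.005 m and angle between inner_knob's own z axis and vertical below 0.06 rad)).
It fails at once if the lids are let go more than 15 mm above the seat (contact force between the fingers and inner_lid below 0.05 N and contact force between the fingers and outer_lid below 0.05 N and height (world z) of inner_knob above 0.1325 m).
It fails at once if the caddy is shoved more than 30 mm or tipped (distance of caddy from where it was at the start of the episode above 0.03 m or angle between caddy_mouth's own z axis and vertical above 0.3 rad).
It fails at once if a mill or another thing in the tray is pushed more than 50 mm, or a mill tipped over (distance of any of scourer_pot, tin_half, teaspoon, salt_mill, pepper_mill from where it was at the start of the episode above 0.05 m or angle between any of salt_mill, pepper_mill's own z axis and vertical above 0.4 rad).
It also fails if it takes over 54 s, if anything falls off the work surface, if the arm or the gripper's body presses on something with over 40 N, if the wrist force passes 120 N, or if a joint passes its speed limit or range.

### The arm

A 6-joint arm with a two-finger parallel gripper is mounted at the origin on a cart in front of the work surface, level with it; the furniture and walls round the work are solid. World frame = base frame: x ahead of the robot, y to its left, z up, the work surface at z = 0. Lengths are in m, angles in rad, forces in N, time in s.
With the tool pointing down it reaches from about 0.275 to 0.725 m from the base axis. Payload 5.6 kg.
Tool frame: the origin (TCP) lies midway between the tips of the shut fingers; the grasp point (between the pads) lies 19 mm behind it; z points along the fingers, y is the line along which they close (so a half turn about z gives the same grasp; the last joint's range is limited). The gripper opens to 85 mm and grips with 20 to 120 N. Pads are 22 mm wide; open, the fingers measure 114 mm over their backs; the gripper's body (76 mm by 85 mm) begins 54 mm behind the grasp point. The pads swing forward as they close: fully open they stand 13 mm farther back than shut.
Start: joints at [-0.893, 0.255, 0.108, 0, -1.424, -0.285], TCP at [0.211, -0.508, 0.231] pointing down, gripper open.
Joint ranges: [-2.95, 2.95], [-1.21, 1.97], [-1.09, 1.5], [-2.87, 1.71], [-2.94, -0.07], [-3.05, 3.05]. Speed limits (rad/s): [2.57, 2.57, 3.14, 3.14, 3.14, 3.14].

### API

Orientations are given as a unit quaternion [x, y, z, w].
In Python, from plant import ctrl, grip, sensors, camera, job, look_for, silhouettes gives the robot as it stands. The module is installed in compiled form; this text tells all that it offers. Calls block until the motion is done:
- ctrl.move_pose(position, orientation): joint-space move of the TCP to a pose.
- ctrl.move_linear(position, orientation=None, feed=0.15, until_force=None): straight line of the TCP; orientation=None keeps the orientation; feed is the mean speed in m/s. With until_force (N) it stops when the force on the tool has changed by that much, and returns True; else False.
- ctrl.movej(angles): joint-space move.
- grip(opening): finger opening in m; the grip force is fixed at half the most; returns when the fingers have stopped.
- ctrl.dwell(seconds).
- ctrl.solve_ik(position, orientation): joint angles nearest the present ones, or None.
- sensors.get_obs(): the state.
- camera(name): name is "scene" or "top" or "wrist"; returns a dict with "pixels" (480x640x3 uint8, red, green, blue), "z_map" (480x640 float32, m along the optical axis (not along the pixel's ray), 0 where there is no reading), "K" (3x3 intrinsics, pixels), "pose" (4x4, takes a point from camera to world coordinates); the wrist camera has in their place "tool_from_camera" (4x4, takes a point from camera to tool coordinates, whose origin is the TCP and whose axes are the flange's). Camera axes: x right, y down, z forward; pixel columns grow to the right and rows downward; lengths in m; the calibration is good to about 2 mm. A picture is of the moment at which its call begins: read the wrist's pose just before it.
A pose or a line that the arm cannot do raises ctrl.MotionError and nothing moves.
- job.close_job(): hands the job in; it is judged then, once.
Trained networks look in the newest picture that a camera, given by its name, has taken for a name from the list of things; names that differ only in an ending like _2 or _b are one class to them, and where a whole thing is asked for, a point or a joint stands for the part that bears it (a point fixed in the world has none). Each returns a list of dicts, best first, with "p" (0 to 1); they miss things now and then, are a little off and sometimes report something else, mostly with a low value. They report only what shows in the picture. A call takes as long as a camera call. They do not tell look-alikes from the thing itself.
- look_for(camera, label): "position" ([x, y, z] in m, in world coordinates, good to about 4 mm: the middle of the surface that is visible of it).
- silhouettes(camera, label): "mask" (480x640 bool, what is visible of it).
The state is a dict: "time": time; "joint_pos": joint angles; "dq": joint speeds; "joint_efforts": joint torques, N m; "tcp_pos": TCP position; "orientation": TCP orientation; "force": force on the tool from outside, world axes, zero at the start; "ft_torque": the same for the moment, N m; "opening": finger opening in m; "grasp_force": force on a finger pad.
Only numpy, scipy, OpenCV 4.12 (cv2) and the standard library are available. Lean on these libraries where they do the work, as an engineer would, in place of code of your own. Each camera call takes 0.05 s, during which the arm holds its last target. There are 200 camera calls.

## Working session

There is one attempt and no reset: what is moved stays moved. The work goes in short steps, each a Python script; the robot and the scene stay as the last script left them, time stands still between calls to the robot, and variables do not carry over. Pictures are saved under pics/ and viewed, at most 10 in all, crops included, and the job is handed in when it is done.

```bash
mkdir -p pics
python3 - <<'E'
from plant import camera,look_for,sensors
import cv2,numpy as np
ims=[]
for c in("scene","top"):
    d=camera(c); im=d["pixels"][:,:,::-1].copy()
    P=d["pose"];K=d["K"]
    for l in("caddy","inner_knob","outer_collar","outer_lid","tray","salt_mill","pepper_mill","tin_half","scourer_pot","teaspoon"):
        for r in look_for(c,l):
            p=np.array(r["position"]);q=np.linalg.inv(P)@np.r_[p,1];uv=(K@q[:3])[:2]/q[2]
            if r["p"]>.2: print(c,l,round(r["p"],2),p.round(3),uv.astype(int))
    cv2.imwrite(f"pics/{c}.png",im)
o=sensors.get_obs();print(o["time"],o["orientation"],o["tcp_pos"],o["opening"])
E
```

```text
scene caddy 0.74 [0.526 0.18  0.044] [259 318]
scene caddy 0.7 [0.479 0.043 0.049] [327 292]
scene caddy 0.63 [ 0.48  -0.162  0.019] [391 256]
scene inner_knob 0.64 [ 0.496 -0.174  0.054] [390 238]
scene inner_knob 0.6 [ 0.481 -0.163  0.018] [391 256]
scene outer_collar 0.56 [ 0.48  -0.161  0.017] [390 257]
scene outer_collar 0.56 [ 0.776 -0.155  0.015] [297 204]
scene outer_lid 0.66 [ 0.489 -0.161  0.019] [387 254]
scene tray 0.69 [ 0.542 -0.215  0.005] [384 238]
scene salt_mill 0.7 [0.746 0.298 0.084] [139 277]
scene pepper_mill 0.93 [0.727 0.083 0.083] [231 233]
scene tin_half 0.7 [ 0.489 -0.319  0.05 ] [432 213]
scene scourer_pot 0.87 [ 0.601 -0.303  0.042] [390 199]
top caddy 0.63 [0.535 0.184 0.006] [223 280]
top caddy 0.62 [0.483 0.037 0.01 ] [287 303]
top inner_knob 0.42 [ 0.496 -0.175  0.061] [384 296]
top outer_collar 0.88 [ 0.497 -0.177  0.022] [383 297]
top outer_lid 0.85 [ 0.778 -0.169  0.013] [378 177]
top outer_lid 0.64 [ 0.5   -0.174  0.018] [382 296]
top tray 0.9 [ 0.544 -0.235  0.002] [407 278]
top salt_mill 0.78 [0.746 0.282 0.117] [173 176]
top pepper_mill 0.79 [0.727 0.07  0.13 ] [271 184]
top pepper_mill 0.72 [0.531 0.186 0.009] [222 281]
top tin_half 0.95 [ 0.494 -0.334  0.06 ] [457 298]
top scourer_pot 0.79 [ 0.609 -0.313  0.037] [444 247]
top teaspoon 0.9 [ 0.568 -0.381  0.012] [473 267]
top teaspoon 0.69 [0.726 0.069 0.129] [271 184]
1.1 [-1.95131661e-01  9.80777057e-01  1.42899846e-05 -7.33956979e-06] [ 0.21052905 -0.50809875  0.23128314] 0.08526831782234368
```

View pics/scene.png

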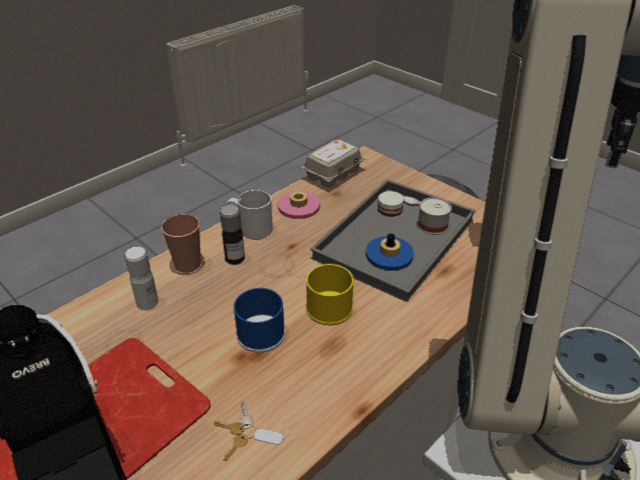

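View pics/top.png

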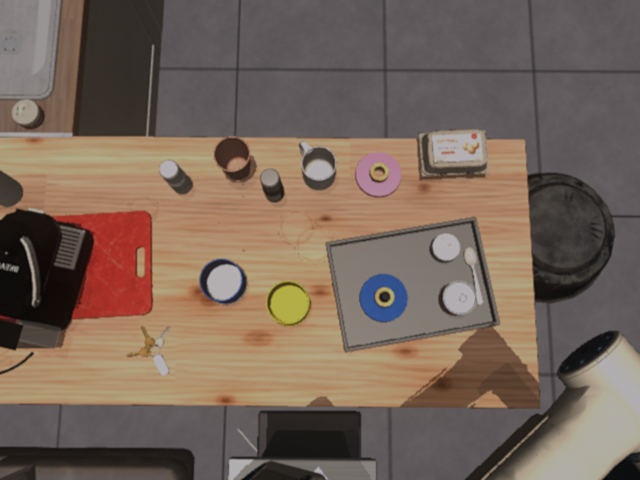

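Candidates: the caddies are blue (scene 259,318 / top 223,281) and yellow (scene 327,292 / top 287,303). The lids are blue with a black knob, in the tray (top 383,297), and pink (top 378,177). The blue caddy and the blue lid in the tray fit the description. I'll confirm them in a crop and measure.

```bash
cat > h.py <<'E'
from plant import *
import numpy as np, cv2
from scipy.spatial.transform import Rotation as R
from scipy.optimize import least_squares
Q=np.array([0,1.,0,0])
def cloud(d,T):
    v,u=np.mgrid[:480,:640];z=d["z_map"];K=d["K"]
    p=np.stack([(u-K[0,2])/K[0,0]*z,(v-K[1,2])/K[1,1]*z,z],-1)
    w=p@T[:3,:3].T+T[:3,3]; w[z==0]=np.nan
    return w
def wrist():
    o=sensors.get_obs();d=camera("wrist")
    T=np.eye(4);T[:3,:3]=R.from_quat(o["orientation"]).as_matrix();T[:3,3]=o["tcp_pos"]
    return d,T@d["tool_from_camera"]
def near(w,c,r,z0,z1):
    return (np.hypot(w[...,0]-c[0],w[...,1]-c[1])<r)&(w[...,2]>z0)&(w[...,2]<z1)
def circ(P):
    # robust circle fit x,y,r
    f=lambda p:np.hypot(P[:,0]-p[0],P[:,1]-p[1])-p[2]
    s=least_squares(f,[*P.mean(0)[:2],.045],loss="soft_l1",f_scale=.002)
    return s.x
E
python3 - <<'E'
from h import *
d=camera("top");w=cloud(d,d["pose"]);im=d["pixels"][:,:,::-1]
m=near(w,(.535,.184),.065,.07,.095);P=w[m];print("rim",len(P),circ(P).round(4),np.median(P[:,2]),P[:,2].max())
m=near(w,(.497,-.176),.03,.05,.075);P=w[m];print("knob",len(P),np.nanmean(P,0) if len(P) else 0)
m=near(w,(.497,-.176),.06,.012,.026);P=w[m];print("disc",len(P),(P.min(0)+P.max(0))/2)
a=cv2.resize(im[240:350,180:320],None,fx=2.8,fy=2.8);b=cv2.resize(im[240:350,313:453],None,fx=2.8,fy=2.8)
cv2.imwrite("pics/crop.png",np.hstack([a,b]))
p=np.array([.497,-.176,.25])
for q in (Q,np.array([1.,0,0,0]),np.array([.7071,.7071,0,0]),np.array([-.7071,.7071,0,0])):
    print(q,[None if (s:=ctrl.solve_ik(x,q)) is None else np.round(s,2) for x in (p,[.535,.184,.25])])
t=camera("wrist")["tool_from_camera"];print(t.round(3))
E
```

```text
rim 256 [0.5273 0.1783 0.0447] 0.08004676046087933 0.08844771720689337
knob 56 [ 0.49706269 -0.17498151  0.0623765 ]
disc 1486 [ 0.49577015 -0.17294125  0.01900315]
[0. 1. 0. 0.] [array([-0.04,  0.2 ,  0.09,  0.  , -1.46, -1.53]), array([ 0.61,  0.28,  0.19,  0.  , -1.48, -2.18])]
[1. 0. 0. 0.] [array([-0.04,  0.2 ,  0.09,  0.  , -1.46,  1.61]), array([ 0.61,  0.28,  0.19,  0.  , -1.48,  0.96])]
[0.7071 0.7071 0.     0.    ] [None, array([ 0.61,  0.28,  0.19,  0.  , -1.48,  2.53])]
[-0.7071  0.7071  0.      0.    ] [array([-0.04,  0.2 ,  0.09,  0.  , -1.46,  0.04]), array([ 0.61,  0.28,  0.19,  0.  , -1.48, -0.61])]
[[-0.001 -0.946 -0.324  0.082]
 [ 1.    -0.001 -0.    -0.001]
 [-0.    -0.324  0.946 -0.144]
 [ 0.     0.     0.     1.   ]]
```

View pics/crop.png

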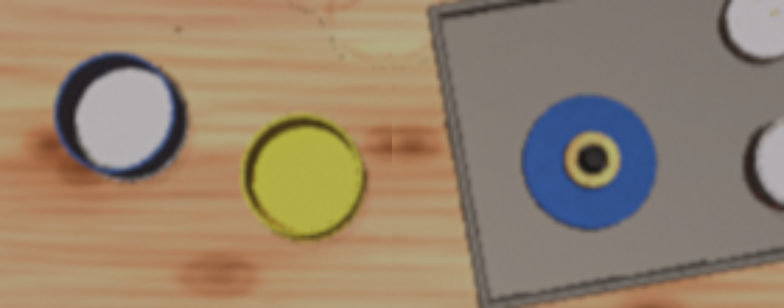

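The left crop shows the open blue caddy (115,115) beside the yellow one (305,178). The right crop shows the blue lid with wooden collar and black knob (592,158). Both match the description. Next I'll take a closer wrist look at each, and save a picture.

```bash
sed -i 's/^Q=.*/Q=np.array([-1,1.,0,0])\/2**.5/' h.py
python3 - <<'E'
from h import *
ctrl.move_pose([.40,-.30,.27],Q)
ctrl.move_pose([.527,.178,.24],Q)
ctrl.dwell(.3)
d,T=wrist();w=cloud(d,T)
m=near(w,(.527,.178),.07,.072,.095);P=w[m];a=d["pixels"][:,:,::-1]
print("rim",len(P),circ(P).round(4),np.median(P[:,2]))
ctrl.move_pose([.497,-.175,.20],Q);ctrl.dwell(.3)
d,T=wrist();w=cloud(d,T)
m=near(w,(.497,-.175),.025,.052,.075);P=w[m];print("knob",len(P),P.mean(0),(P.min(0)+P.max(0))/2,np.percentile(P[:,2],90))
top=P[P[:,2]>np.percentile(P[:,2],90)-.003];print("knobtop",len(top),top.mean(0),(top.min(0)+top.max(0))/2)
m=near(w,(.497,-.175),.03,.034,.044);P=w[m];print("collar",len(P),circ(P).round(4),(P.min(0)+P.max(0))/2,np.median(P[:,2]))
print(sensors.get_obs()["time"],sensors.get_obs()["tcp_pos"])
cv2.imwrite("pics/w.png",np.hstack([cv2.resize(x,(400,300)) for x in(a,d["pixels"][:,:,::-1])]))
E
```

```text
rim 1395 [0.5294 0.1767 0.0444] 0.08036836869638775
knob 358 [ 0.49964764 -0.17889043  0.06196499] [ 0.49982736 -0.17791764  0.05844369] 0.06365752661155255
knobtop 307 [ 0.49965355 -0.17803782  0.0628196 ] [ 0.49948553 -0.17789812  0.06268604]
collar 1134 [ 0.4996 -0.1774  0.0176] [ 0.49949516 -0.17772518  0.03884346] 0.03977098551499042
6.1417 [ 0.49723208 -0.17453736  0.20000436]
```

View pics/w.png

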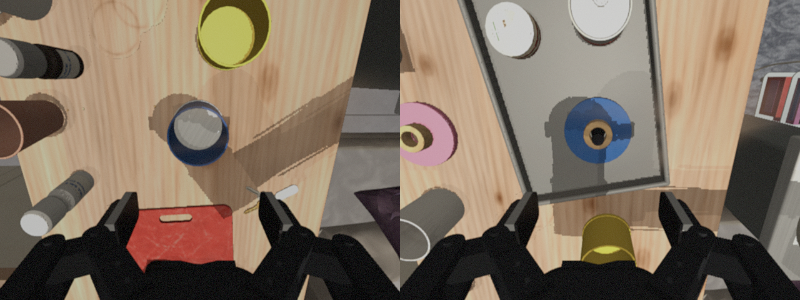

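The left frame has the blue caddy mouth at (198,133). The right frame has the lid with its knob upright at (598,135). The measurements agree to about 3 mm, so I'll grasp the knob and lift.

Run:
```python
from h import *
x,y=.4992,-.1775
grip(.05)
ctrl.move_pose([x,y,.11],Q)
print(ctrl.move_linear([x,y,.044],Q,feed=.08,until_force=8))
grip(0.0);o=sensors.get_obs();print(o["opening"],o["grasp_force"],o["force"],o["tcp_pos"])
ctrl.move_linear([x,y,.16],Q,feed=.08);ctrl.dwell(.4)
o=sensors.get_obs();print(o["time"],o["opening"],o["grasp_force"],o["force"],o["tcp_pos"])
d,T=wrist();w=cloud(d,T);t=o["tcp_pos"]
m=near(w,t,.058,t[2]-.04,t[2]-.015);P=w[m];print(len(P),P.min(0),P.max(0),"c",circ(P))
b=P[P[:,2]>t[2]-.028];print((P.min(0)+P.max(0))/2-t, np.linalg.lstsq(np.c_[P[:,:2]-t[:2],np.ones(len(P))],P[:,2],rcond=None)[0])
e=P[np.hypot(*(P[:,:2]-t[:2]).T)>.047];print("edge",len(e),circ(e))
cv2.imwrite("pics/w2.png",d["pixels"][:,:,::-1])
```

```text
False
0.015669090018247848 58.55547487735748 [-1.41040816  0.95822257  4.70151465] [ 0.49929459 -0.17758112  0.0445478 ]
10.4167 0.015263857314626171 58.58784377574921 [-0.21390206  0.0389488  -2.35152838] [ 0.49917103 -0.1774927   0.15992527]
18231 [ 0.44728509 -0.23083721  0.12356697] [ 0.5539669  -0.12419982  0.14492444] c [ 0.50062664 -0.17500811  0.04237299]
[ 1.45496603e-03 -2.58191674e-05 -2.56795628e-02] [-0.00243928  0.00826817  0.13544164]
edge 5347 [ 0.4999454  -0.17800776  0.05019855]
```

View pics/w2.png

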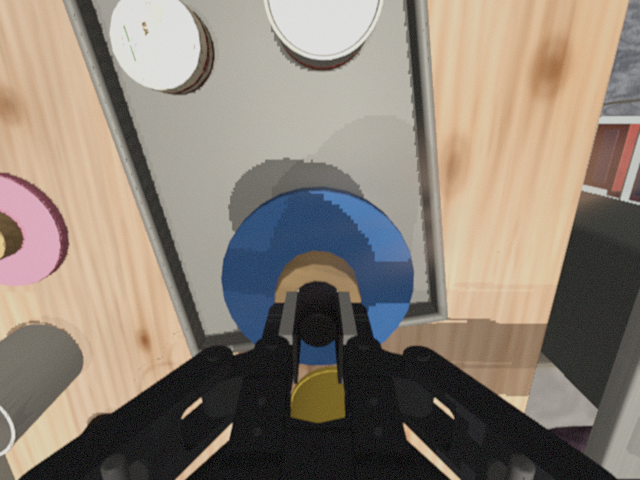

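The pair hangs level from the knob, with the collar at (318,285) and the pads on the knob at (318,320). I'll carry it over and lower it with a force guard.

Run:
```python
from h import *
x,y=.5285,.1772
t=sensors.get_obs()["tcp_pos"]
ctrl.move_linear([t[0],t[1],.19],Q)
ctrl.move_linear([x,y,.19],Q,feed=.15)
ctrl.move_linear([x,y,.132],Q,feed=.08);ctrl.dwell(.3)
f0=sensors.get_obs()["force"]
r=ctrl.move_linear([x,y,.1105],Q,feed=.02,until_force=6)
ctrl.dwell(.3)
o=sensors.get_obs();print(r,o["time"],o["tcp_pos"],o["force"]-f0,o["ft_torque"],o["opening"])
d=camera("scene");cv2.imwrite("pics/s2.png",cv2.resize(d["pixels"][200:380,160:400,::-1],None,fx=3,fy=3))
```

```text
True 15.7667 [0.52827733 0.17712716 0.11155163] [-0.7363629  0.2225511  8.7958087] [ 0.12293274  0.22183586 -0.01527674] 0.015306034455885738
```

View pics/s2.png

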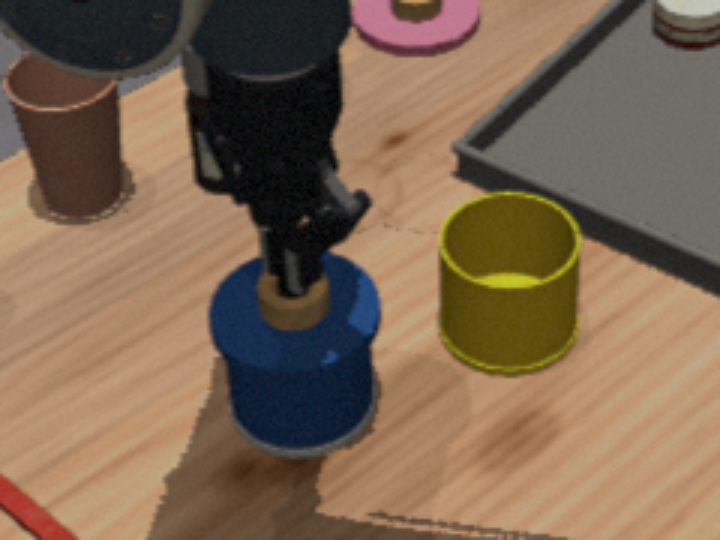

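The picture shows the pair sitting level and fully down on the blue caddy (295,310 in the crop), and contact came at the expected home height. I'll release, back off and measure.

Run:
```python
from h import *
t=sensors.get_obs()["tcp_pos"]
grip(.06);ctrl.dwell(.5)
ctrl.move_linear([t[0],t[1],.24],Q,feed=.12);ctrl.dwell(.3)
d,T=wrist();w=cloud(d,T)
m=near(w,t,.03,.122,.14);P=w[m];k=P[P[:,2]>np.median(P[:,2])-.002];print("knob",len(k),(k.min(0)+k.max(0))/2,np.median(k[:,2]))
m=near(w,t,.032,.1,.112);P=w[m];print("collar",len(P),circ(P),(P.min(0)+P.max(0))/2,np.median(P[:,2]))
m=near(w,t,.06,.08,.093)&~near(w,t,.03,0,1);P=w[m];c=P.mean(0)
print("disc",(P.min(0)+P.max(0))/2,np.median(P[:,2]),"tilt",np.linalg.lstsq(np.c_[P[:,:2]-c[:2],np.ones(len(P))],P[:,2],rcond=None)[0])
print(sensors.get_obs()["time"],t)
```

```text
knob 360 [0.52941888 0.17689545 0.12967811] 0.12988911630865527
collar 1346 [0.5295798  0.17730568 0.01765458] [0.5297744 0.1767674 0.1060201] 0.10678709126760982
disc [0.52964992 0.17684967 0.08469591] 0.08694162843718775 tilt [3.01767559e-05 2.10204078e-03 8.69161483e-02]
18.3917 [0.52824439 0.17713507 0.11153682]
```

The lid is home: level, with the knob top at the expected height. Next I'll grip the collar and lift straight up slowly.

Run:
```python
from h import *
x,y=.5286,.1772
grip(.07)
ctrl.move_linear([x,y,.15],Q,feed=.12)
print(ctrl.move_linear([x,y,.0885],Q,feed=.06,until_force=8))
grip(0.0);ctrl.dwell(.2);o=sensors.get_obs();print(o["opening"],o["grasp_force"],o["force"],o["tcp_pos"])
t=o["tcp_pos"]
ctrl.move_linear([t[0],t[1],t[2]+.03],Q,feed=.03)
ctrl.move_linear([t[0],t[1],t[2]+.12],Q,feed=.06);ctrl.dwell(.6)
o=sensors.get_obs();print(o["time"],o["opening"],o["grasp_force"],o["force"],o["tcp_pos"])
d=camera("scene");w=cloud(d,d["pose"])
m=near(w,(x,y),.012,.11,.14);print("knob",m.sum(),np.nanmax(w[m][:,2]) if m.any() else 0)
cv2.imwrite("pics/s3.png",cv2.resize(d["pixels"][180:380,140:400,::-1],None,fx=3,fy=3)[:600,:780])
```

```text
False
0.04101447655128352 61.3129315408878 [-1.73216994 -1.04395551  4.37367765] [0.52902767 0.17741112 0.08923026]
24.725 0.041384730282839365 60.667125179897994 [-0.92205565 -0.20608151 -1.72755225] [0.52904473 0.17741574 0.2092282 ]
knob 111 0.1320198388484749
```

View pics/s3.png

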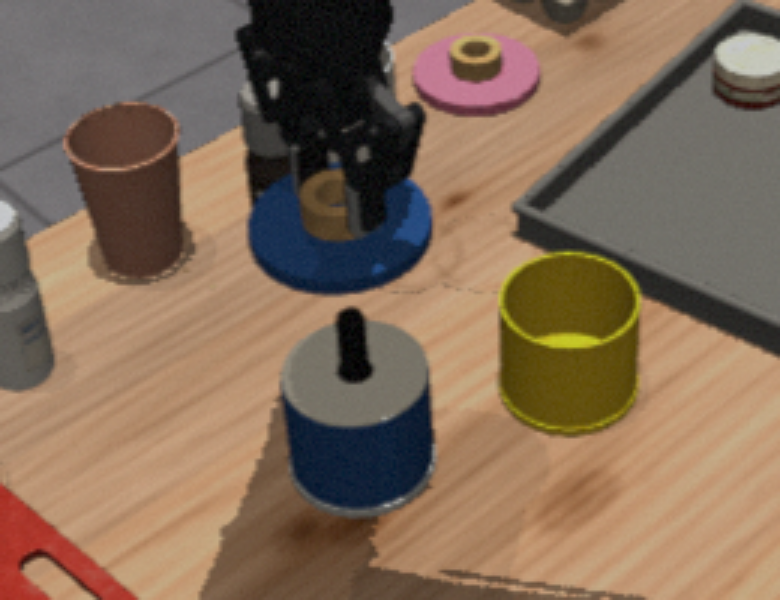

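The outer lid is held level at (340,225). The inner lid is seated flush on the caddy (357,370), and everything else is in place. Handing in.

```bash
python3 -c "
from plant import job
print(job.close_job())"
```

```text
the job is handed in; nothing more can be done
None
```

The job is handed in (no verdict was returned): at the last look the inner lid sat flush on the blue caddy, the outer lid was held level by its collar 12 cm above its seat, and nothing else visible in that view had moved.

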